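# Run a fingertip along the tube row and press the stoppers home

### The job

In the white sample rack, run the fingertips along the row of four red-stoppered tubes and press each red stopper straight down until it is fully home on its tube, one after another, starting at the end of the row with the yellow tag. Between stoppers keep the fingertips over the row and no more than about 3 cm above the stoppers, and press gently enough not to crack a tube (well under 50 N). Only touch the stoppers from above: lift no tube, and leave the green tubes and the other things on the desk alone.

Things in the scene. Friction and masses are not known exactly. Their poses are not given: they have to be found in the camera images.
- rack: White foam tube rack, fixed to the desk, 110 (x) x 200 (y) x 45 mm high; origin at the centre of its underside, z up. The red row runs along its y at x = -24 mm, with tubes at y = -60, -20, 20, 60 mm (red_1 to red_4); the green row at x = +28 mm. Printed grey dots are empty shallow places.
- start_tag: Yellow plastic tag 50 x 14 x 6 mm lying on the rack's top at one end of the red row (32 mm beyond the last tube): start at this end. Origin at the centre of its underside.
- end_tag: Grey tag of the same size on the rack's top at the other end of the red row: the finish end. Origin at the centre of its underside.
- stopper_1_top (a point): Centre of the flat top of the red stopper of tube red_1 (stopper 17 mm in diameter, 20 mm high; neighbours 40 mm apart). About 101 mm above the desk when standing proud, 95 mm when home; z along the tube, up.
- stopper_2_top (a point): Centre of the flat top of the red stopper of tube red_2 (stopper 17 mm in diameter, 20 mm high; neighbours 40 mm apart). About 101 mm above the desk when standing proud, 95 mm when home; z along the tube, up.
- stopper_3_top (a point): Centre of the flat top of the red stopper of tube red_3 (stopper 17 mm in diameter, 20 mm high; neighbours 40 mm apart). About 101 mm above the desk when standing proud, 95 mm when home; z along the tube, up.
- stopper_4_top (a point): Centre of the flat top of the red stopper of tube red_4 (stopper 17 mm in diameter, 20 mm high; neighbours 40 mm apart). About 101 mm above the desk when standing proud, 95 mm when home; z along the tube, up.
- stopper_1 (a joint): How far the stopper of red_1 is pressed down, in m: 0 = 6 mm proud, 0.006 = fully home against a hard stop (over 0.005 counts as home). It starts between 0 and 0.002, slides with about 4 N of friction and stays where it is left; a white band on the tube shows below the stopper until it is home.
- stopper_2 (a joint): How far the stopper of red_2 is pressed down, in m: 0 = 6 mm proud, 0.006 = fully home against a hard stop (over 0.005 counts as home). It starts between 0 and 0.002, slides with about 4 N of friction and stays where it is left; a white band on the tube shows below the stopper until it is home.
- stopper_3 (a joint): How far the stopper of red_3 is pressed down, in m: 0 = 6 mm proud, 0.006 = fully home against a hard stop (over 0.005 counts as home). It starts between 0 and 0.002, slides with about 4 N of friction and stays where it is left; a white band on the tube shows below the stopper until it is home.
- stopper_4 (a joint): How far the stopper of red_4 is pressed down, in m: 0 = 6 mm proud, 0.006 = fully home against a hard stop (over 0.005 counts as home). It starts between 0 and 0.002, slides with about 4 N of friction and stays where it is left; a white band on the tube shows below the stopper until it is home.
- red_1: Clear tube with a red stopper, 13 mm in diameter, 75 mm long without the stopper, standing loosely 35 mm deep in a rack hole (total 30 g); origin at the centre of its underside, z along it, up.
- red_2: Clear tube with a red stopper, 13 mm in diameter, 75 mm long without the stopper, standing loosely 35 mm deep in a rack hole (total 30 g); origin at the centre of its underside, z along it, up.
- red_3: Clear tube with a red stopper, 13 mm in diameter, 75 mm long without the stopper, standing loosely 35 mm deep in a rack hole (total 30 g); origin at the centre of its underside, z along it, up.
- red_4: Clear tube with a red stopper, 13 mm in diameter, 75 mm long without the stopper, standing loosely 35 mm deep in a rack hole (total 30 g); origin at the centre of its underside, z along it, up.
- green_1: Clear tube with a green stopper already home (17 mm in diameter, top 95 mm above the desk), finished, standing loosely in the rack 52 mm from the red row; leave alone. Origin at the centre of its underside.
- green_2: Clear tube with a green stopper already home (17 mm in diameter, top 95 mm above the desk), finished, standing loosely in the rack 52 mm from the red row; leave alone. Origin at the centre of its underside.
- green_3: Clear tube with a green stopper already home (17 mm in diameter, top 95 mm above the desk), finished, standing loosely in the rack 52 mm from the red row; leave alone. Origin at the centre of its underside.
- label_roll: Roll of white labels standing flat on the desk beyond the rack, 64 mm in diameter, 40 mm high; origin at the centre of its underside; leave alone.
- gel_bottle: Clear gel bottle with a blue cap beside the rack (at its +y end), 56 mm in diameter, 130 mm high; origin at the centre of its underside; leave alone.
- marker_pen: Blue marker pen with a black cap lying on the desk on the robot's side of the rack, 120 x 14 x 14 mm, long along its y; origin at the centre of its underside; leave alone.

How it is judged:
By the outcome, as a careful person would: the job done as asked, in the order asked, and still so for the second after the job is handed in, with the robot touching nothing.
It also fails if it takes over 48 s, if anything falls off the work surface, if the arm or the gripper's body presses on something with over 40 N, if the wrist force passes 120 N, or if a joint passes its speed limit or range.

### The arm

A 7-joint arm with a two-finger parallel gripper is mounted at the origin on the work surface. World frame = base frame: x ahead of the robot, y to its left, z up, the work surface at z = 0. Lengths are in m, angles in rad, forces in N, time in s.
With the tool pointing down it reaches from about 0.4 to 0.875 m from the base axis. Payload 19.3 kg.
Tool frame: the origin (TCP) lies between the finger pads, 19 mm behind the fingertips; this is the grasp point; z points along the fingers, y is the line along which they close (so a half turn about z gives the same grasp; the last joint's range is limited). The gripper opens to 85 mm and grips with 20 to 120 N. Pads are 22 mm wide; open, the fingers measure 114 mm over their backs; the gripper's body (76 mm by 85 mm) begins 54 mm behind the grasp point. The pads swing forward as they close: fully open they stand 13 mm farther back than shut.
Start: joints at [-1.233, 0.521, -0.036, 1.599, 0.021, 1.021, -0.113], TCP at [0.248, 0.574, 0.25] pointing down, gripper open.
Joint ranges: [-2.91, 2.91], [-0.3, 2.13], [-1.5, 1.42], [0.17, 2.43], [-1.26, 4.41], [0.16, 1.93], [-2.52, 2.52]. Speed limits (rad/s): [1.89, 1.89, 2.39, 2.39, 3.01, 3.01, 3.01].

### API

Orientations are given as [roll, pitch, yaw] about the fixed x, y, z axes, in that order (R = Rz(yaw) Ry(pitch) Rx(roll)).
In Python, from workcell import bot, grab_frame, regions_of gives the robot as it stands. The module is installed in compiled form; this text tells all that it offers.
- The arm moves only by the tool play_rows, never from a script. Its argument "plan" is a list of rows, each a list of 3 entries, a list of its own where there are three numbers: the shift along the tool's x, y, z in units of 2.5 cm (1.0 is 2.5 cm), then the turn, a rotation vector about the tool's x, y, z in units of 0.15 rad (1.0 is 0.15 rad), then the closure, from -1 (fully open) to 1 (shut). In form: [[[tx, ty, tz], [rx, ry, rz], jaw], ...]. A call has 1 to 20 rows; each row shifts and turns the commanded pose from where the row before left it, along the tool's axes as they then stand; what a row does not reach is not made up. A row lasts 1/8 s, in which the tool goes at most 62.5 mm and 10.7 degrees, less where a joint would pass 70% of its speed; a pose out of reach is approached as far as the arm can. A call with a number of a shift or a turn outside -1 to 1 is refused whole. A call with a gripper value outside its range is refused whole. The fingers move at their own pace and stop on an object; "newtons" is the grip in N (left out, the last holds). Time passes only in rows, so rows that do not move let the fingers close. It gives the time, the measured TCP pose, the force, the opening and the grip force at its end, in the units of the state.
- bot.observe(): the state, without advancing time (a new reading comes with each control period).
- grab_frame(name): name is "scene" or "side" or "wrist"; returns a dict with "pixels" (420x560x3 uint8, red, green, blue), "depth" (420x560 float32, m along the optical axis (not along the pixel's ray), 0 where there is no reading), "camera_matrix" (3x3 intrinsics, pixels), "R" (3x3) and "t" (3): a world point X has camera coordinates R X + t. Camera axes: x right, y down, z forward; pixel columns grow to the right and rows downward; lengths in m; the calibration is good to about 2 mm. A picture is of the moment at which its call begins.
- bot.job_done(): hands the job in; it is judged then, once.
Trained networks look in the newest picture that a camera, given by its name, has taken for a name from the list of things; names that differ only in an ending like _2 or _b are one class to them, and where a whole thing is asked for, a point or a joint stands for the part that bears it (a point fixed in the world has none). Each returns a list of dicts, best first, with "p" (0 to 1); they miss things now and then, are a little off and sometimes report something else, mostly with a low value. They report only what shows in the picture. A call takes as long as a camera call.
- regions_of(thing, camera): "mask" (420x560 bool, what is visible of it) and "box" ([left, top, right, bottom] in pixels, round what is visible of it).
The state is a dict: "clock": time; "qpos": joint angles; "qd": joint speeds; "joint_efforts": joint torques, N m; "position": TCP position; "tool_rot": TCP orientation; "force": force on the tool from outside, world axes, zero at the start; "moment": the same for the moment, N m; "grip_width": finger opening in m; "finger_force": force on a finger pad.
Only numpy, scipy, OpenCV 4.12 (cv2) and the standard library are available. Lean on these libraries where they do the work, as an engineer would, in place of code of your own. Each camera call takes 0.05 s, during which the arm holds its last target. There are 200 camera calls.

## Working session

There is one attempt and no reset: what is moved stays moved. The work goes in short steps, Python scripts to look and compute and a tool call to move; the robot and the scene stay as the last step left them, time stands still between calls to the robot, and variables do not carry over. Pictures are saved under pics/ and viewed, at most 10 in all, crops included, and the job is handed in when it is done.

Besides the shell and the picture viewer there is one more tool, called after "Call:" as a command line: name --argument value ..., lists and objects as JSON in quotes. play_rows: Moves the arm, as the interface text tells. Its arguments: {"type":"object","properties":{"plan":{"type":"array"},"newtons":{"type":"number"}},"required":["plan"]}

```bash
mkdir -p pics
cat > h.py <<'E'
import numpy as np, cv2
from workcell import bot, grab_frame, regions_of
def pts(f,mask):
    v,u=np.nonzero(mask&(f["depth"]>0)); z=f["depth"][v,u]; K=f["camera_matrix"]
    c=np.c_[(u-K[0,2])/K[0,0]*z,(v-K[1,2])/K[1,1]*z,z]
    return (c-f["t"])@f["R"]
def save(f,n): cv2.imwrite("pics/"+n+".png",f["pixels"][:,:,::-1])
E
python3 - <<'E'
from h import *
np.set_printoptions(precision=4,suppress=True)
s=bot.observe(); print(s["clock"],s["position"],s["tool_rot"],s["force"],s["grip_width"])
ims=[]
for c in("scene","side"):
    f=grab_frame(c); save(f,c+"0"); ims.append(f["pixels"])
    for th in("stopper_1_top","start_tag","end_tag","rack","gel_bottle"):
        for r in regions_of(th,c)[:6]:
            if r["p"]<.3: continue
            P=pts(f,r["mask"])
            if len(P)<5: continue
            zt=np.percentile(P[:,2],95); T=P[P[:,2]>zt-.004]
            print(c,th,round(r["p"],2),np.round(r["box"]),len(P),"med",np.median(P,0),"top mid",(np.percentile(T,3,0)+np.percentile(T,97,0))/2,"zt",zt)
E
```

```text
0.0 [0.2478 0.5734 0.2494] [-3.1405  0.0001  2.7338] [-0.9893  0.1245 -0.7466] 0.08539126741530703
scene stopper_1_top 0.54 [221. 186. 238. 202.] 133 med [ 0.5556 -0.0258  0.0952] top mid [ 0.5516 -0.0273  0.0991] zt 0.10058975025449358
scene stopper_1_top 0.51 [247. 186. 259. 200.] 143 med [0.5423 0.0122 0.0965] top mid [0.5387 0.0105 0.1002] zt 0.10162253543292186
scene start_tag 0.72 [314. 206. 327. 225.] 171 med [0.505  0.1162 0.0519] top mid [0.5033 0.1158 0.0516] zt 0.053276315796523324
scene end_tag 0.72 [207. 201. 217. 220.] 155 med [ 0.5647 -0.0568  0.0519] top mid [ 0.5623 -0.057   0.0517] zt 0.05343711034214487
scene rack 0.9 [197. 200. 325. 271.] 6494 med [0.584  0.0485 0.045 ] top mid [0.5602 0.0437 0.0456] zt 0.04693860430376808
scene gel_bottle 0.87 [354. 170. 394. 250.] 2159 med [0.4885 0.1975 0.0719] top mid [0.4711 0.1953 0.1291] zt 0.12999175043950387
side stopper_1_top 0.67 [220. 203. 232. 220.] 161 med [0.5111 0.0764 0.0952] top mid [0.511  0.0812 0.0999] zt 0.10147026958176314
side stopper_1_top 0.61 [252. 251. 262. 271.] 266 med [ 0.5501 -0.0359  0.0939] top mid [ 0.5502 -0.0318  0.0988] zt 0.10026432259883454
side start_tag 0.55 [206. 223. 223. 234.] 98 med [0.4896 0.1055 0.0519] top mid [0.4903 0.1067 0.0515] zt 0.05314713325888633
side end_tag 0.81 [252. 293. 288. 311.] 364 med [ 0.5595 -0.0632  0.0518] top mid [ 0.5603 -0.0629  0.0515] zt 0.05315717223890856
side rack 0.75 [199. 213. 324. 339.] 6793 med [ 0.5606 -0.0244  0.0451] top mid [0.5561 0.0262 0.0456] zt 0.046769424457664195
side rack 0.7 [286. 244. 303. 279.] 400 med [ 0.5988 -0.019   0.0792] top mid [ 0.5988 -0.015   0.0945] zt 0.09601989570311933
side rack 0.47 [273. 228. 286. 260.] 377 med [0.5856 0.0188 0.0738] top mid [0.5859 0.0222 0.0945] zt 0.09581885423709602
side gel_bottle 0.87 [186. 156. 218. 233.] 1855 med [0.4703 0.1725 0.0705] top mid [0.4704 0.1893 0.1278] zt 0.1279043955195298
```

View pics/scene0.png

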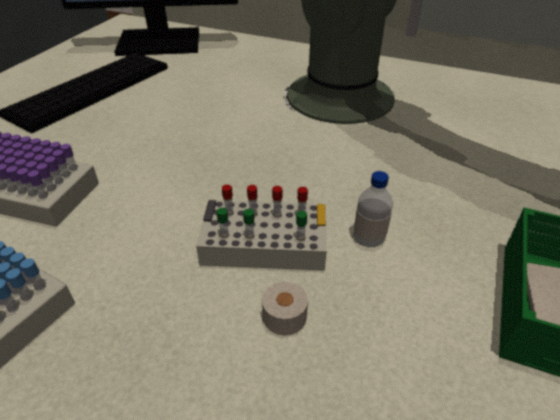

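View pics/side0.png

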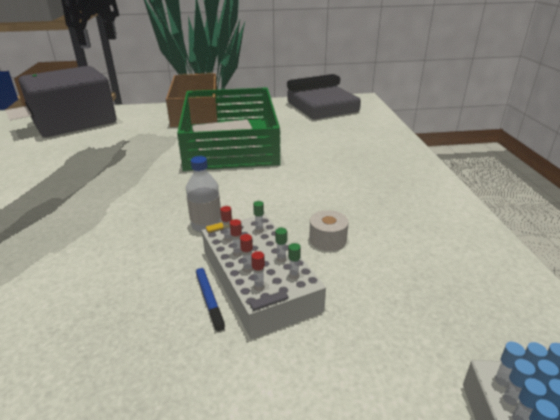

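Scene view: the red stoppers are at pixels (227..303, 190). The yellow tag is at (321, 214), the +y end next to the gel bottle, and the grey tag at (210, 210). The side view agrees, with yellow at (215, 227) and grey at (270, 300). Next I fit the four-stopper row from both views.

```bash
cat >> h.py <<'E'
from scipy.optimize import least_squares
def red(f):
    h=cv2.cvtColor(f["pixels"],cv2.COLOR_RGB2HSV)
    return ((h[...,0]<8)|(h[...,0]>172))&(h[...,1]>150)&(h[...,2]>60)
def row(P,x0=(.511,.0812,1.906)):
    k=np.arange(4)*.04
    def C(p): return np.c_[p[0]-k*np.cos(p[2]),p[1]-k*np.sin(p[2])]
    d0=np.min(np.linalg.norm(P[:,None,:2]-C(x0),axis=2),1); P=P[(d0<.015)&(P[:,2]>.078)&(P[:,2]<.106)]
    S=P[P[:,2]<.094]
    r=lambda p:np.min(np.linalg.norm(S[:,None,:2]-C(p),axis=2),1)-.0085
    q=least_squares(r,x0,loss="soft_l1",f_scale=.001)
    c=C(q.x); i=np.argmin(np.linalg.norm(P[:,None,:2]-c,axis=2),1)
    ind=[];tops=[]
    for j in range(4):
        Pj=P[i==j]; Sj=Pj[Pj[:,2]<.094]; tops.append(np.percentile(Pj[:,2],[90,97]) if len(Pj) else None)
    return q.x,c,np.sqrt(np.mean(r(q.x)**2)),len(S),tops
E
python3 - <<'E'
from h import *
np.set_printoptions(precision=4,suppress=True)
A=[]
for c in("scene","side"):
    f=grab_frame(c);P=pts(f,red(f));A.append(P);print(c,*row(P))
print(*row(np.vstack(A)))
E
```

```text
scene [0.5105 0.0847 1.9025] [[ 0.5105  0.0847]
 [ 0.5235  0.0469]
 [ 0.5365  0.009 ]
 [ 0.5495 -0.0288]] 0.0007126669945527101 58 [array([0.1015, 0.1021]), array([0.1015, 0.102 ]), array([0.1017, 0.1023]), array([0.1004, 0.1007])]
side [0.5089 0.0824 1.906 ] [[ 0.5089  0.0824]
 [ 0.5221  0.0446]
 [ 0.5353  0.0068]
 [ 0.5484 -0.031 ]] 4.287955769968765e-09 1 [array([0.1017, 0.1018]), array([0.1016, 0.1018]), array([0.1015, 0.1018]), array([0.1005, 0.1011])]
[0.5105 0.0847 1.9024] [[ 0.5105  0.0847]
 [ 0.5235  0.0468]
 [ 0.5365  0.009 ]
 [ 0.5495 -0.0288]] 0.0007072500127161944 59 [array([0.1017, 0.1019]), array([0.1016, 0.102 ]), array([0.1016, 0.1021]), array([0.1005, 0.1009])]
```

Call:
play_rows --plan '[[[-0.97,-0.77,0],[0,0,0],1],[[-0.97,-0.77,0],[0,0,0],1],[[-0.97,-0.77,0],[0,0,0],1],[[-0.97,-0.77,0],[0,0,0],1],[[-0.97,-0.77,0],[0,0,0],1],[[-0.97,-0.77,0],[0,0,0],1],[[-0.97,-0.77,0],[0,0,0],1],[[-0.97,-0.77,0],[0,0,0],1],[[-0.97,-0.77,0],[0,0,0],1],[[-0.97,-0.77,0],[0,0,0],1],[[-0.97,-0.77,0],[0,0,0],1],[[-0.97,-0.77,0],[0,0,0],1],[[-0.97,-0.77,0],[0,0,0],1],[[-0.97,-0.77,0],[0,0,0],1],[[-0.97,-0.77,0],[0,0,0],1],[[-0.97,-0.77,0],[0,0,0],1],[[-0.97,-0.77,0],[0,0,0],1],[[-0.97,-0.77,0],[0,0,0],1],[[0,0,0],[0,0,0],1]]'

```text
clock: 3.08
position: [0.5118, 0.0805, 0.25]
tool_rot: [-3.141, 0.001, 2.731]
force: [0.4, -0.2, -0.4]
grip_width: -0.0001
finger_force: 0.0
```

Call:
play_rows --plan '[[[0,0,0],[0,0,0.92],1],[[0,0,0],[0,0,0.92],1],[[0,0,0],[0,0,0.92],1],[[0,0,0],[0,0,0.92],1],[[0,0,0],[0,0,0.92],1],[[0,0,0],[0,0,0.92],1],[[0,0,0],[0,0,0],1],[[0,0,0],[0,0,0],1]]'

```text
clock: 4.08
position: [0.511, 0.083, 0.25]
tool_rot: [3.142, -0.0, 1.91]
force: [0.0, -0.0, 0.8]
grip_width: -0.0
finger_force: 0.0
```

Run:
```python
from h import *
np.set_printoptions(precision=4,suppress=True)
s=bot.observe(); print(s["clock"],s["position"],s["tool_rot"],s["force"],s["grip_width"],s["qpos"])
f=grab_frame("wrist");save(f,"w1");P=pts(f,red(f));print(len(P))
try: print(*row(P))
except Exception as e: print(e)
for j,c in enumerate([(.5105,.0847),(.5235,.0468),(.5365,.009),(.5495,-.0288)]):
    T=P[(np.linalg.norm(P[:,:2]-c,axis=1)<.016)&(P[:,2]>.0975)]
    if len(T): print(j,len(T),np.median(T,0),(np.percentile(T,2,0)+np.percentile(T,98,0))/2,np.ptp(T,0))
```

```text
4.075 [0.511 0.083 0.25 ] [ 3.1416 -0.0002  1.9096] [ 0.0225 -0.0487  0.7858] -2.546527047113195e-05 [-0.5144  0.3649  0.3103  1.8929 -0.1393  0.9045  0.2019]
724
[0.5119 0.0843 1.9031] [[ 0.5119  0.0843]
 [ 0.525   0.0465]
 [ 0.538   0.0087]
 [ 0.5511 -0.0291]] 0.00020223170550336684 107 [array([0.1007, 0.1011]), array([0.1005, 0.1011]), None, None]
0 338 [0.5114 0.085  0.0999] [0.5113 0.0848 0.0997] [0.0153 0.0166 0.0044]
1 241 [0.5236 0.0488 0.0998] [0.5242 0.0486 0.0996] [0.0155 0.0138 0.0042]
```

View pics/w1.png

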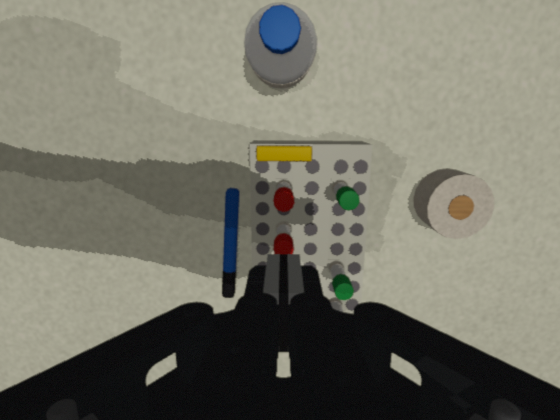

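The wrist view shows the red stoppers in line ahead of the fingertips. The first is at (284, 199) just below the yellow tag (284, 153), and the second at (283, 245). It agrees with the fixed views to about 1 mm, so I'm going down over the first.

Call:
play_rows --plan '[[[0.06,0.03,0.9],[0,0,0.04],1],[[0,0,0.9],[0,0,0],1],[[0,0,0.9],[0,0,0],1],[[0,0,0.9],[0,0,0],1],[[0,0,0.7],[0,0,0],1],[[0,0,0.4],[0,0,0],1],[[0,0,0],[0,0,0],1],[[0,0,0],[0,0,0],1]]'

```text
clock: 5.12
position: [0.5117, 0.0842, 0.1331]
tool_rot: [3.141, -0.0, 1.9]
force: [0.2, -0.6, 0.3]
grip_width: 0.0001
finger_force: 0.0
```

Run:
```python
from h import *
s=bot.observe(); print(s["clock"],s["position"],s["tool_rot"],s["force"])
f=grab_frame("side");g=grab_frame("scene")
a=cv2.resize(f["pixels"][170:290,170:290],(400,400),interpolation=2);b=cv2.resize(g["pixels"][140:260,230:350],(400,400),interpolation=2)
cv2.imwrite("pics/s2.png",np.hstack([a,b])[:,:,::-1])
```

```text
5.125 [0.51169263 0.08422298 0.13309974] [ 3.14077374e+00 -1.18924519e-06  1.90001537e+00] [ 0.17587883 -0.61792626  0.27674975]
```

View pics/s2.png

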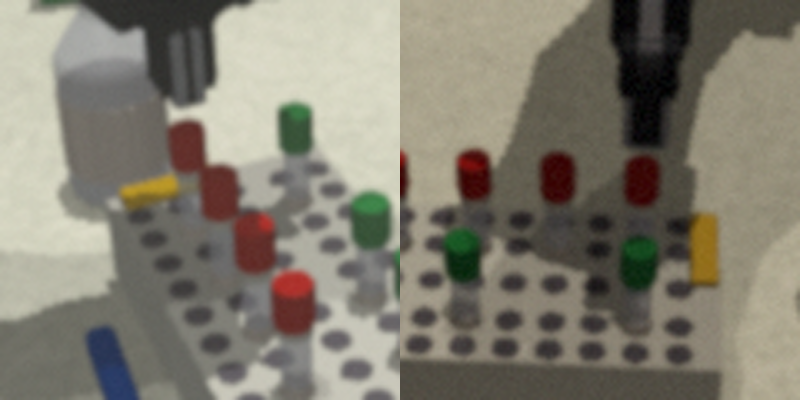

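The tips are centred about 1 cm above the first stopper in both crops (stopper at (188, 145) left, (642, 180) right). I press gently and read the force.

Call:
play_rows --plan '[[[0,0,0.2],[0,0,0],1],[[0,0,0.2],[0,0,0],1],[[0,0,0.12],[0,0,0],1],[[0,0,0.08],[0,0,0],1],[[0,0,0.04],[0,0,0],1],[[0,0,0],[0,0,0],1]]'

```text
clock: 5.98
position: [0.5114, 0.0842, 0.1165]
tool_rot: [-3.142, 0.0, 1.9]
force: [-0.7, 0.2, -0.0]
grip_width: -0.0002
finger_force: 0.1
```

Call:
play_rows --plan '[[[0,0,0.04],[0,0,0],1],[[0,0,0.04],[0,0,0],1]]'

```text
clock: 6.22
position: [0.5114, 0.0842, 0.1146]
tool_rot: [3.141, 0.0, 1.9]
force: [1.1, -0.3, 3.5]
grip_width: 0.0002
finger_force: 2.0
```

Call:
play_rows --plan '[[[0,0,0.03],[0,0,0],1],[[0,0,0],[0,0,0],1]]'

```text
clock: 6.48
position: [0.5114, 0.0842, 0.1138]
tool_rot: [3.141, 0.0, 1.9]
force: [0.5, -0.2, 4.4]
grip_width: 0.0002
finger_force: 2.0
```

Call:
play_rows --plan '[[[0,0,0.04],[0,0,0],1],[[0,0,0],[0,0,0],1]]'

```text
clock: 6.72
position: [0.5123, 0.0843, 0.1135]
tool_rot: [3.14, 0.0, 1.9]
force: [-1.2, -1.1, 17.7]
grip_width: 0.0001
finger_force: 9.0
```

Call:
play_rows --plan '[[[0,0,0.04],[0,0,0],1],[[0,0,0],[0,0,0],1]]'

```text
clock: 6.98
position: [0.5131, 0.0845, 0.1133]
tool_rot: [3.138, 0.0, 1.899]
force: [-0.1, 0.4, 30.6]
grip_width: -0.0
finger_force: 15.6
```

Stopper 1 is on its hard stop: z stalled at 0.1135 while the force rose to about 30 N. I lift 17 mm and move to stopper 2.

Call:
play_rows --plan '[[[0,0,-0.35],[0,0,0],1],[[0,0,-0.35],[0,0,0],1],[[-0.4,0,0],[0,0,0],1],[[-0.4,0,0],[0,0,0],1],[[-0.4,0,0],[0,0,0],1],[[-0.4,0,0],[0,0,0],1],[[0,0,0],[0,0,0],1],[[0,0,0],[0,0,0],1]]'

```text
clock: 7.98
position: [0.5242, 0.0465, 0.1291]
tool_rot: [-3.141, -0.0, 1.9]
force: [-0.0, 0.0, 0.1]
grip_width: -0.0004
finger_force: 0.0
```

Run:
```python
from h import *
np.set_printoptions(precision=4,suppress=True)
s=bot.observe(); print(s["clock"],s["position"],s["tool_rot"],s["force"])
f=grab_frame("side");g=grab_frame("scene")
a=cv2.resize(f["pixels"][170:290,170:290],(400,400),interpolation=2);b=cv2.resize(g["pixels"][140:260,230:350],(400,400),interpolation=2)
cv2.imwrite("pics/s3.png",np.clip(np.hstack([a,b])[:,:,::-1]*1.5,0,255))
P=np.vstack([pts(f,red(f)),pts(g,red(g))]);print(*row(P))
```

```text
7.975 [0.5242 0.0465 0.1291] [-3.1414 -0.0002  1.8998] [-0.0002  0.0397  0.1408]
[0.5108 0.0834 1.9036] [[ 0.5108  0.0834]
 [ 0.5239  0.0456]
 [ 0.537   0.0078]
 [ 0.55   -0.03  ]] 0.000985090964891857 219 [array([0.0962, 0.0967]), array([0.1011, 0.1014]), array([0.1009, 0.1018]), array([0.1001, 0.1005])][ WARN:0@3.168] global loadsave.cpp:1063 imwrite_ Unsupported depth image for selected encoder is fallbacked to CV_8U.
```

View pics/s3.png

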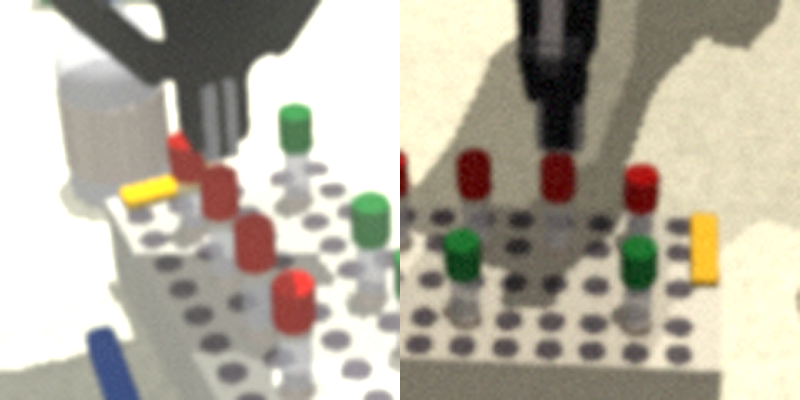

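Stopper 1 now sits about 5 mm lower (right crop (642, 190)) and the tips are over stopper 2 (558, 178). Pressing it.

Call:
play_rows --plan '[[[0,0,0.2],[0,0,0],1],[[0,0,0.15],[0,0,0],1],[[0,0,0.1],[0,0,0],1],[[0,0,0.06],[0,0,0],1],[[0,0,0.06],[0,0,0],1],[[0,0,0.05],[0,0,0],1],[[0,0,0.04],[0,0,0],1],[[0,0,0],[0,0,0],1]]'

```text
clock: 9.07
position: [0.5252, 0.0464, 0.1135]
tool_rot: [3.14, 0.0, 1.9]
force: [-0.4, -0.9, 17.1]
grip_width: 0.0002
finger_force: 8.5
```

Same stall height, 17 N: home. On to stopper 3.

Call:
play_rows --plan '[[[0,0,-0.33],[0,0,0],1],[[0,0,-0.33],[0,0,0],1],[[-0.4,0,0],[0,0,0],1],[[-0.4,0,0],[0,0,0],1],[[-0.4,0,0],[0,0,0],1],[[-0.4,0,0],[0,0,0],1],[[0,0,0],[0,0,0],1],[[0,0,0],[0,0,0],1]]'

```text
clock: 10.07
position: [0.5371, 0.0087, 0.1291]
tool_rot: [-3.141, -0.0, 1.9]
force: [-0.0, -0.7, -0.8]
grip_width: -0.0001
finger_force: 0.0
```

Call:
play_rows --plan '[[[0,0,0.2],[0,0,0],1],[[0,0,0.15],[0,0,0],1],[[0,0,0.1],[0,0,0],1],[[0,0,0.06],[0,0,0],1],[[0,0,0.06],[0,0,0],1],[[0,0,0.05],[0,0,0],1],[[0,0,0.04],[0,0,0],1],[[0,0,0],[0,0,0],1]]'

```text
clock: 11.08
position: [0.5381, 0.0085, 0.1135]
tool_rot: [3.14, 0.0, 1.9]
force: [-0.9, -0.1, 17.3]
grip_width: 0.0001
finger_force: 8.3
```

Stopper 3 is home. Last one.

Call:
play_rows --plan '[[[0,0,-0.33],[0,0,0],1],[[0,0,-0.33],[0,0,0],1],[[-0.4,0,0],[0,0,0],1],[[-0.4,0,0],[0,0,0],1],[[-0.4,0,0],[0,0,0],1],[[-0.4,0,0],[0,0,0],1],[[0,0,0],[0,0,0],1],[[0,0,0],[0,0,0],1]]'

```text
clock: 12.08
position: [0.55, -0.0292, 0.1291]
tool_rot: [-3.141, -0.0, 1.9]
force: [0.2, -0.4, 0.8]
grip_width: 0.0001
finger_force: 0.0
```

Call:
play_rows --plan '[[[0,0,0.2],[0,0,0],1],[[0,0,0.15],[0,0,0],1],[[0,0,0.1],[0,0,0],1],[[0,0,0.06],[0,0,0],1],[[0,0,0.06],[0,0,0],1],[[0,0,0.05],[0,0,0],1],[[0,0,0.04],[0,0,0],1],[[0,0,0],[0,0,0],1]]'

```text
clock: 13.08
position: [0.551, -0.0294, 0.1136]
tool_rot: [3.14, 0.001, 1.9]
force: [-0.0, -0.4, 15.3]
grip_width: 0.0
finger_force: 8.0
```

Call:
play_rows --plan '[[[0,0,-0.4],[0,0,0],1],[[0,0,-0.8],[0,0,0],1],[[0,0,-0.9],[0,0,0],1],[[0,0,-0.9],[0,0,0],1],[[0,0,-0.9],[0,0,0],1],[[0,0,0],[0,0,0],1],[[0,0,0],[0,0,0],1]]'

```text
clock: 13.95
position: [0.5498, -0.0293, 0.2098]
tool_rot: [-3.141, -0.0, 1.9]
force: [-0.9, 0.6, -0.4]
grip_width: 0.0
finger_force: 0.0
```

Run:
```python
from h import *
np.set_printoptions(precision=4,suppress=True)
f=grab_frame("side");g=grab_frame("scene")
a=cv2.resize(f["pixels"][170:290,190:310],(400,400),interpolation=2);b=cv2.resize(g["pixels"][140:260,205:325],(400,400),interpolation=2)
cv2.imwrite("pics/s4.png",np.clip(np.hstack([a,b])[:,:,::-1]*1.5,0,255).astype(np.uint8))
P=np.vstack([pts(f,red(f)),pts(g,red(g))]);print(*row(P))
```

```text
[0.5106 0.0846 1.9026] [[ 0.5106  0.0846]
 [ 0.5237  0.0468]
 [ 0.5367  0.009 ]
 [ 0.5497 -0.0288]] 0.0009271429478063284 208 [array([0.0962, 0.0967]), array([0.0965, 0.0968]), array([0.0961, 0.0966]), array([0.0952, 0.0963])]
```

View pics/s4.png

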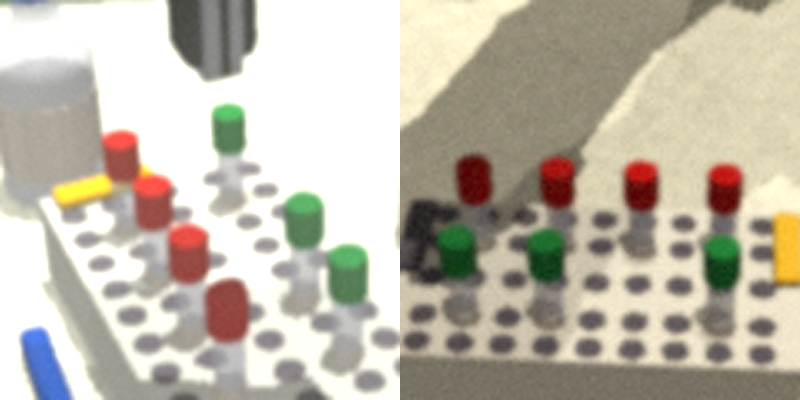

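All four red stoppers (right crop (475–725, 180)) stand at the same height, about 0.096 m. No tubes have shifted and the gripper is clear.

```bash
python3 -c "
from workcell import bot
print(bot.job_done())"
```

```text
the job is handed in; nothing more can be done
None
```

I pressed all four red stoppers home in order from the yellow-tag end, with the force readings no higher than about 31 N, and handed the job in with the arm clear of everything; no verdict came back.

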